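Find the full supplement bottle by its weight

ROBOT

A 7-joint arm with a two-finger parallel gripper is mounted at the origin on the work surface. World frame = base frame: x ahead of the robot, y to its left, z up, the work surface at z = 0. Lengths are in m, angles in degrees, forces in N, time in s.
With the tool pointing down it reaches from about 0.425 to 0.875 m from the base axis. Payload 9.9 kg.
Tool frame: the origin (TCP) lies between the finger pads; the fingertips stand 25 mm ahead of it and the grasp point (between the pads) lies 6 mm ahead of it; x points along the fingers, y is the direction in which the jaws open and shut, and the axes are right-handed (so a half turn about x gives the same grasp; the last joint's range is limited). The gripper opens to 85 mm and grips with 20 to 120 N. Pads are 22 mm wide; open, the fingers measure 114 mm over their backs; the gripper's body (76 mm by 85 mm) begins 54 mm behind the grasp point. The pads swing forward as they close: fully open they stand 13 mm farther back than shut.
Start: joints at [58.396, 32.985, 1.427, 82.34, -0.859, 64.687, -3.237], TCP at [0.304, -0.602, 0.256] pointing down, gripper open.
Joint ranges: [-157.87, 157.87], [-19.46, 123.44], [-87.15, 90], [11.01, 140.99], [-62.26, 242.26], [9.8, 113.94], [-161.44, 161.44]. Speed limits (degrees/s): [127.2, 127.2, 172.46, 172.46, 180, 180, 180].

INTERFACE

Orientations are given as [roll, pitch, yaw] about the fixed x, y, z axes, in that order (R = Rz(yaw) Ry(pitch) Rx(roll)).
In Python, from workcell import arm gives the robot as it stands.
- The arm moves only by the tool move_arm, never from a script. Its argument "targets" is one flat list of numbers, 7 for each row, row after row: the shift along the tool's x, y, z normalised to -1 to 1, where 1 is 300 mm, then the turn, a rotation vector about the tool's x, y, z normalised to -1 to 1, where 1 is 30 degrees, then the opening, from 0 (shut) to 1 (fully open). In form: [tx, ty, tz, rx, ry, rz, gripper, tx, ty, tz, rx, ry, rz, gripper, ...]. A call has 1 to 8 rows; each row is the pose to reach, as a shift and turn from the pose commanded when the call began, along the tool's axes at that moment; what a row does not reach only later rows make up. A row lasts 1/12 s, in which the tool goes at most 41.7 mm and 7.16 degrees, less where a joint would pass 70% of its speed; a pose out of reach is approached as far as the arm can. A call with a number of a shift or a turn outside -1 to 1 is refused whole. A call with a gripper value outside its range is refused whole. The fingers move at their own pace and stop on an object; "force" is the grip in N (left out, the last holds). Time passes only in rows, so rows that repeat a pose let the fingers close. It gives the time, the measured TCP pose, the force and the opening at its end, in the units of the state.
- arm.sense(): the state, without advancing time (a new reading comes with each control period).
- arm.read_camera(name): name is "scene" or "top" or "wrist"; returns (picture, depth): 384x512x3 uint8, red, green, blue; 384x512 float32, m along the optical axis (not along the pixel's ray), 0 where there is no reading.
- arm.camera_info(name): a dict with "mtx" (3x3 intrinsics, pixels), "k1" (the pictures are not rectified: a ray, as slopes to the right and down, at radius r is drawn at 1 + k1 r^2 times it, then the intrinsics apply), "R" (3x3) and "t" (3): a world point X has camera coordinates R X + t. Camera axes: x right, y down, z forward; pixel columns grow to the right and rows downward; lengths in m; the calibration is good to about 2 mm. A picture is of the moment at which its call begins: read the wrist's pose just before it. camera_info takes no time and is no camera call; for the wrist camera it gives the pose at the moment of the call.
- arm.sign_off(): hands the job in, once; it reports no verdict.
Trained networks look in the newest picture that a camera, given by its name, has taken for a name from the list of things; names that differ only in an ending like _2 or _b are one class to them, and where a whole thing is asked for, a point or a joint stands for the part that bears it (a point fixed in the world has none). Each returns a list of dicts, best first, with "score" (0 to 1); they miss things now and then, are a little off and sometimes report something else, mostly with a low value. They report only what shows in the picture. A call takes as long as a camera call.
- arm.boxes_of(camera, thing): "centre" ([x, y, z] in m, in the coordinates of the camera as it stood for that picture, good to about 4 mm: the middle of the surface that is visible of it).
- arm.silhouettes(camera, thing): "pixels" (384x512 bool, what is visible of it).
The state is a dict: "clock": time; "joint_pos": joint angles; "qvel": joint speeds; "joint_torque": joint torques, N m; "tcp_pos": TCP position; "tcp_rot": TCP orientation; "wrist_force": force on the tool from outside, world axes, zero at the start; "wrist_torque": the same for the moment, N m; "opening": opening from 0.0 (shut) to 1.0 (fully open).
Only numpy, scipy, OpenCV 4.12 (cv2) and the standard library are available. Lean on these libraries where they do the work, as an engineer would, in place of code of your own. Each camera call takes 0.05 s, during which the arm holds its last target.

TASK

Two look-alike white supplement bottles stand in the counter drawer: one is full, the other is partly used. Pull the drawer out to its stop, lift each bottle in turn to feel which is heavier, and stand the lighter one back in the drawer, leaving the drawer open. Finish while still holding the heavier bottle upright over the black counter mat, about a hand's breadth above it, ready to hand over; keep both bottles upright, leave the things on the counter where they are, and don't knock over the small dropper bottle and tin in the drawer.

Things in the scene. Friction and masses are not known exactly. Their poses are not given: they have to be found in the camera images.
- cabinet: Counter-top drawer unit, light wood, clear acrylic top, 220 (x) x 350 (y) x 170 mm high, fixed; its one drawer has a dark front facing the robot. Origin: centre of the underside; the drawer pulls out along its own -x. A tray of little dropper bottles is fixed on its top, 70 mm high, at least 100 mm behind its front edge.
- drawer (a joint): Drawer travel: 0 shut, 0.160 m at its stop; starts shut or up to 20 mm ajar. Slides with about 2 N of drag and stays where it is left.
- drawer_handle (a point): Centre of the drawer's bar handle: level steel bar, 10 mm diameter, 110 mm long along the unit's y, its axis 38 mm in front of the drawer's front face and 132 mm above the counter (26 mm below the front's top edge, 38 mm below the unit's top). Free from above. Moves with the drawer.
- drawer_floor (a point): Centre of the drawer's inner floor, 24 mm above the counter; axes as the cabinet's. Inside 195 (x) x 310 mm (y); side and rear walls rise 50 mm above the floor; the front, 12 mm thick, reaches 158 mm above the counter. Moves with the drawer.
- bottle_a: White round supplement bottle, green stripe, 122 mm tall: body 70 mm diameter to 80 mm up, ribbed white cap 46 mm diameter from 96 mm to the top. Origin: centre of the underside, z up. Stands in the left or right half of the drawer, near its front, under the unit's top until pulled out. Looks just like the other; each weighs 0.07 to 0.38 kg, the full one at least 0.15 kg more.
- bottle_b: White round supplement bottle, green stripe, 122 mm tall: body 70 mm diameter to 80 mm up, ribbed white cap 46 mm diameter from 96 mm to the top. Origin: centre of the underside, z up. Stands in the left or right half of the drawer, near its front, under the unit's top until pulled out. Looks just like the other; each weighs 0.07 to 0.38 kg, the full one at least 0.15 kg more.
- mat: Black rubber counter mat where goods are handed over, 180 (x) x 200 (y) x 4 mm thick, flat on the counter, left of the drawer unit. Origin: centre of the underside.
- drawer_dropper: Small amber dropper bottle with a black bulb, 28 mm diameter, 70 mm tall, standing in the drawer between and a little behind the two white bottles. Origin: centre of the underside. Leave it standing.
- drawer_tin: Flat round aluminium salve tin, 44 mm diameter, 26 mm tall, at the front of the drawer between the two white bottles. Origin: centre of the underside. Leave it.
- steel_cup: Perforated steel cup, 90 mm diameter, 115 mm tall, on the counter at the right. Origin: centre of the underside. Leave it.
- herb_jar: White jar with a black lid, 96 mm diameter, 156 mm tall, on the counter at the right. Origin: centre of the underside. Leave it.
- dropper_1: Amber dropper bottle, 33 mm diameter, about 100 mm tall, to the left of the mat. Origin: centre of the underside. Leave it.
- dropper_2: Another amber dropper bottle, 33 mm diameter, about 100 mm tall, beyond the mat. Origin: centre of the underside. Leave it.
- carton: Brown carton, 45 (x) x 60 (y) x 95 mm tall, between the mat and the back of the counter. Origin: centre of the underside. Leave it.

How it is judged:
By the outcome, as a careful person would: the job done as asked, in the order asked, and still so for the second after the job is handed in, while the arm keeps its last pose, push and grip.
It also fails if it takes over 72 s, if anything falls off the work surface, if the arm or the gripper's body presses on something with over 40 N, if the wrist force passes 120 N, or if a joint passes its speed limit or range.

## Working session

There is one attempt and no reset: what is moved stays moved. The work goes in short steps, Python scripts to look and compute and a tool call to move; the robot and the scene stay as the last step left them, time stands still between calls to the robot, and variables do not carry over. Pictures are saved under pics/ and viewed, and the job is handed in when it is done.

Besides the shell and the picture viewer there is one more tool, called in YAML: its name, and indented under it one key for each argument. move_arm: Moves the arm, as the interface text tells. Its arguments: {"type":"object","properties":{"targets":{"type":"array","items":{"type":"number"}},"force":{"type":"number"}},"required":["targets"]}

```bash
mkdir -p pics; ls; python3 - <<'E'
from workcell import arm
import cv2
s=arm.sense();print({k:v for k,v in s.items()})
for n in("scene","top"):
    p,d=arm.read_camera(n);cv2.imwrite(f"pics/{n}0.png",p[:,:,::-1]);i=arm.camera_info(n);print(n,i)
print(arm.sense()['clock'])
E
```

```text
pics
{'clock': 0.0, 'joint_pos': array([58.39678523, 33.03352831,  1.4230599 , 82.38515294, -0.85885479,
       64.686684  , -3.2380131 ]), 'qvel': array([ 0.09529647, -0.00791235, -0.04572308, -0.01446168, -0.03038258,
       -0.00560613,  0.00802381]), 'joint_torque': array([-1.14925704e-03, -7.65758729e+01,  2.25021578e+00, -2.85975963e+01,
        1.53204461e-02,  1.25522082e-02,  2.21461710e-05]), 'tcp_pos': array([ 0.3041883 , -0.60212197,  0.25544017]), 'tcp_rot': array([-86.81043905,  89.90520589, 119.99313977]), 'wrist_force': array([-0.01464456, -0.15796948,  0.04186499]), 'wrist_torque': array([-0.05168968, -0.04126148, -0.00971594]), 'opening': 0.9993941836370311}
scene {'mtx': array([[482.59128729,   0.        , 257.07384937],
       [  0.        , 482.59128729, 185.52986217],
       [  0.        ,   0.        ,   1.        ]]), 'k1': -0.21106379407543108, 'R': array([[-6.33754626e-01,  7.73534126e-01,  1.74919081e-04],
       [ 7.35643721e-01,  6.02780985e-01, -3.09003884e-01],
       [-2.39130487e-01, -1.95703963e-01, -9.51060760e-01]]), 't': array([ 0.36343949, -0.3951433 ,  1.91006606])}
top {'mtx': array([[456.32631312,   0.        , 254.39151983],
       [  0.        , 456.32631312, 194.43265038],
       [  0.        ,   0.        ,   1.        ]]), 'k1': 0.027530059517464588, 'R': array([[ 0.00803795, -0.99995145, -0.00570077],
       [-0.98158829, -0.00680208, -0.19088781],
       [ 0.19083976,  0.00713016, -0.98159531]]), 't': array([0.00406271, 0.58856698, 1.52370942])}
0.1
```

View pics/scene0.png

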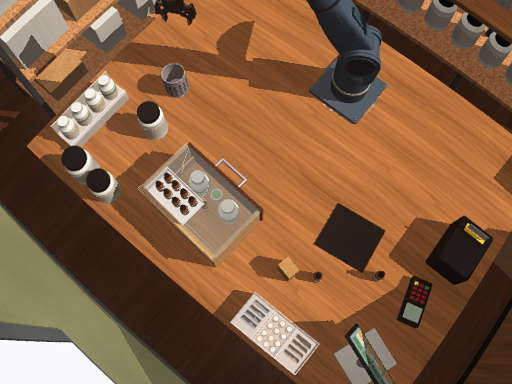

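View pics/top0.png

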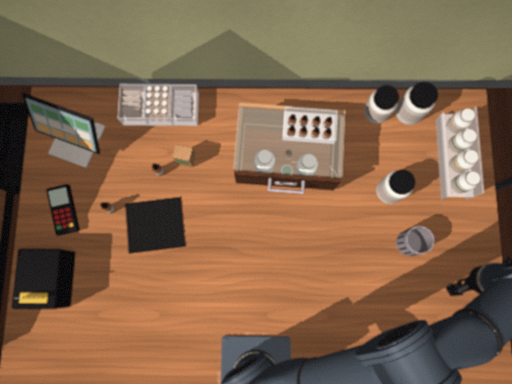

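```bash
cat > h.py <<'E'
from workcell import arm
import numpy as np, cv2
from scipy.spatial.transform import Rotation as Rn
def pts(cam,d,i,mask=None):
    # world points for all pixels (H,W,3)
    H,W=d.shape
    u,v=np.meshgrid(np.arange(W),np.arange(H))
    uv=np.stack([u,v],-1).reshape(-1,1,2).astype(np.float64)
    n=cv2.undistortPoints(uv,i['mtx'],np.array([i['k1'],0,0,0,0.])).reshape(H,W,2)
    c=np.dstack([n*d[...,None],d])
    return (c-i['t'])@i['R']   # R^T (c-t)
def look(n,name=None):
    i=arm.camera_info(n)
    p,d=arm.read_camera(n)
    if name: cv2.imwrite(f"pics/{name}.png",p[:,:,::-1])
    return p,d,pts(n,d,i),i
def Rt(): 
    s=arm.sense();return Rn.from_euler('xyz',s['tcp_rot'],degrees=True),s
def rel(target,R0,p0):
    "shift in tool axes normalised"
    return R0.inv().apply(np.array(target)-p0)/0.3
E
python3 - <<'E'
from h import *
np.set_printoptions(precision=4,suppress=True)
p,d,P,i=look('top')
for t in ['cabinet','drawer','drawer_handle','mat','bottle_a','steel_cup','herb_jar','dropper_1','carton']:
    for m in arm.silhouettes('top',t)[:3]:
        q=P[m['pixels']&(d>0)]
        print(t,round(m['score'],2),m['pixels'].sum(),np.median(q,0),np.percentile(q,2,0),np.percentile(q,98,0))
print(arm.sense()['clock'])
R,s=Rt();print(R.as_matrix())
E
```

```text
cabinet 0.58 8713 [ 0.726  -0.1042  0.1691] [ 0.614  -0.2733  0.0402] [0.8586 0.065  0.225 ]
cabinet 0.17 124 [0.5397 0.5149 0.0554] [0.5286 0.502  0.0069] [0.5566 0.5301 0.1002]
drawer 0.7 1584 [ 0.6249 -0.1     0.1234] [ 0.5847 -0.2633 -0.0025] [0.6708 0.0685 0.1613]
drawer_handle 0.58 1612 [ 0.6256 -0.1001  0.1235] [ 0.5848 -0.2637 -0.002 ] [0.6708 0.0685 0.1621]
mat 0.83 2896 [0.4863 0.3593 0.0034] [ 0.3983  0.2616 -0.0048] [0.5771 0.457  0.0113]
bottle_a 0.22 333 [0.7183 0.2512 0.0909] [0.6998 0.2261 0.0154] [0.7467 0.2858 0.1008]
steel_cup 0.85 882 [ 0.4341 -0.5454  0.0487] [ 0.3894 -0.5755 -0.0012] [ 0.4737 -0.485   0.1163]
herb_jar 0.81 933 [ 0.6062 -0.4564  0.1496] [ 0.5697 -0.5067  0.0221] [ 0.6542 -0.4247  0.1608]
dropper_1 0.66 132 [0.5405 0.5148 0.0523] [ 0.5286  0.5023 -0.0019] [0.5643 0.5314 0.0995]
carton 0.88 415 [0.7202 0.2527 0.09  ] [ 0.6997  0.2255 -0.0029] [0.7664 0.3045 0.1006]
carton 0.37 138 [0.6763 0.3482 0.0512] [ 0.6656  0.3369 -0.0052] [0.7144 0.373  0.0986]
0.6
[[ 0.      0.4509 -0.8926]
 [-0.     -0.8926 -0.4509]
 [-1.      0.     -0.    ]]
```

```bash
python3 - <<'E'
from h import *
np.set_printoptions(precision=4,suppress=True)
for n in('top','scene'):
    p,d,P,i=look(n)
    ok=(d>0)
    m=ok&(np.abs(P[...,2]-.170)<.006)&(P[...,0]>.55)&(P[...,0]<.95)&(P[...,1]>-.35)&(P[...,1]<.12)
    _,lab,st,_=cv2.connectedComponentsWithStats(m.astype(np.uint8))
    k=1+np.argmax(st[1:,4]);q=P[lab==k][:,:2].astype(np.float32)
    print(n,len(q),cv2.minAreaRect(q*1000))
    m=ok&(P[...,2]>.1)&(P[...,2]<.15)&(P[...,0]>.52)&(P[...,0]<.66)&(P[...,1]>-.3)&(P[...,1]<.1)
    q=P[m]
    # line of front: highest in image
    for x0 in np.arange(.54,.66,.01):
        s=q[(q[:,0]>=x0)&(q[:,0]<x0+.01)]
        if len(s): print(round(x0,3),len(s),s.min(0),s.max(0),s.mean(0))
# mask handle crop
    c=p[150:210,220:360] if n=='top' else p[130:280,130:280]
    cv2.imwrite(f'pics/crop_{n}.png',cv2.resize(c[:,:,::-1],None,fx=4,fy=4,interpolation=cv2.INTER_CUBIC))
E
```

```text
top 4886 ((750.0977172851562, -106.32548522949219), (356.09881591796875, 225.59365844726562), 86.01555633544922)
0.57 6 [ 0.5791 -0.1518  0.1315] [ 0.5798 -0.1323  0.1354] [ 0.5794 -0.1432  0.1335]
0.58 85 [ 0.5802 -0.1519  0.1274] [ 0.59   -0.0368  0.1435] [ 0.5859 -0.0994  0.1348]
0.59 32 [ 0.5902 -0.1524  0.1289] [ 0.5994 -0.0367  0.1427] [ 0.5936 -0.0841  0.1354]
0.6 19 [ 0.6004 -0.1559  0.1278] [ 0.6095 -0.0367  0.1437] [ 0.6046 -0.0986  0.136 ]
0.61 119 [ 0.6107 -0.2709  0.1003] [ 0.62   -0.0367  0.1496] [ 0.6163 -0.2032  0.1275]
0.62 142 [ 0.6201 -0.1992  0.1   ] [ 0.6299 -0.017   0.1497] [ 0.6249 -0.1009  0.1268]
0.63 118 [ 0.63   -0.2724  0.1002] [0.6392 0.076  0.1499] [0.6338 0.0022 0.1271]
0.64 1 [0.6424 0.0097 0.1486] [0.6424 0.0097 0.1486] [0.6424 0.0097 0.1486]
0.65 4 [0.6554 0.0633 0.1289] [0.6572 0.073  0.1357] [0.656  0.0681 0.1333]
scene 4913 ((754.267333984375, -103.75959777832031), (361.2474365234375, 235.7945098876953), 86.18132019042969)
0.58 40 [ 0.582  -0.1526  0.1281] [ 0.59   -0.0494  0.144 ] [ 0.5873 -0.1059  0.1361]
0.59 63 [ 0.5902 -0.1517  0.1265] [ 0.5996 -0.0313  0.1472] [ 0.5937 -0.0851  0.1369]
0.6 17 [ 0.6005 -0.152   0.1255] [ 0.6095 -0.0327  0.1406] [ 0.6051 -0.0947  0.1359]
0.61 15 [ 0.6105 -0.1512  0.1327] [ 0.6194 -0.0318  0.1438] [ 0.6153 -0.0883  0.138 ]
0.62 9 [ 0.6208 -0.233   0.1342] [ 0.6284 -0.0329  0.1492] [ 0.624  -0.09    0.1416]
0.63 1 [ 0.6368 -0.0311  0.1497] [ 0.6368 -0.0311  0.1497] [ 0.6368 -0.0311  0.1497]
0.64 7 [0.6402 0.0797 0.102 ] [0.6458 0.081  0.15  ] [0.644  0.0804 0.1282]
0.65 8 [0.6503 0.0764 0.1025] [0.6598 0.0809 0.1398] [0.6524 0.079  0.1208]
```

View pics/crop_top.png

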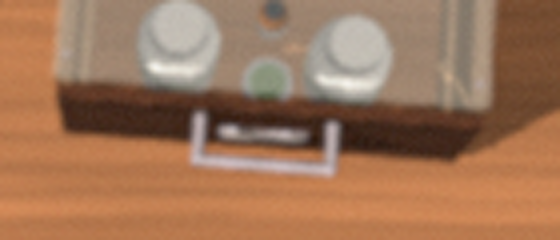

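View pics/crop_scene.png

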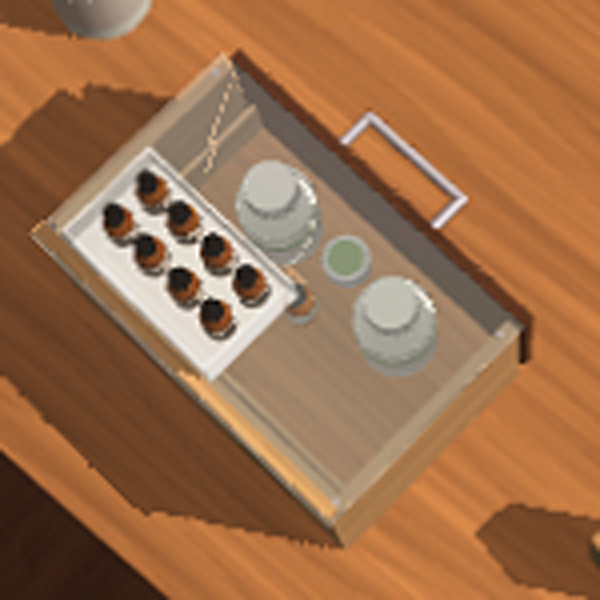

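move_arm:
  targets: [0.03,-0.54,-0.8,-1,0,0,0.3,0.03,-0.54,-0.8,-1,0,0,0.3,0.03,-0.54,-0.8,-1,0,0,0.3,0.03,-0.54,-0.8,-1,0,0,0.3,0.03,-0.54,-0.8,-1,0,0,0.3,0.03,-0.54,-0.8,-1,0,0,0.3,0.03,-0.54,-0.8,-1,0,0,0.3,0.03,-0.54,-0.8,-1,0,0,0.3]
  force: 30

```text
clock: 1.37
tcp_pos: [0.4507, -0.341, 0.2476]
tcp_rot: [176.4, 89.7, 53.8]
wrist_force: [0.8, 1.1, -0.3]
opening: 0.297
```

```bash
cat >> h.py <<'E'
np.set_printoptions(precision=4,suppress=True)
def go(target,yaw=None):
    """print normalised shift and rx to world target with tool y at yaw deg"""
    R,s=Rt();M=R.as_matrix()
    y=np.degrees(np.arctan2(M[1,1],M[0,1]))
    print('t',s['clock'],'tcp',s['tcp_pos'],'yaw',round(y,2),'tilt',M[:,0],'f',s['wrist_force'],'open',round(s['opening'],3))
    print('shift',rel(target,R,s['tcp_pos']),'n',np.linalg.norm(rel(target,R,s['tcp_pos']))*.3/.0417)
    if yaw is not None: print('rx',-(yaw-y)/30)
E
python3 -c "
from h import *
go([.586,-.095,.23],-4)"
```

```text
t 1.3667 tcp [ 0.4507 -0.341   0.2476] yaw -32.57 tilt [ 0.003   0.0041 -1.    ] f [ 0.8385  1.1382 -0.291 ] open 0.297
shift [ 0.0634 -0.0613 -0.9336] n 6.746734325777926
rx -0.9521686679816678
```

move_arm:
  targets: [0.06,-0.06,-0.93,-0.96,0,0,0.3,0.06,-0.06,-0.93,-0.96,0,0,0.3,0.06,-0.06,-0.93,-0.96,0,0,0.3,0.06,-0.06,-0.93,-0.96,0,0,0.3,0.06,-0.06,-0.93,-0.96,0,0,0.3,0.06,-0.06,-0.93,-0.96,0,0,0.3,0.06,-0.06,-0.93,-0.96,0,0,0.3,0.06,-0.06,-0.93,-0.96,0,0,0.3]

```text
clock: 2.03
tcp_pos: [0.5861, -0.0983, 0.2291]
tcp_rot: [160.6, 89.7, 66.7]
wrist_force: [-0.0, 1.0, 0.3]
opening: 0.298
```

```bash
python3 -c "
from h import *
go([.586,-.095,.138],-4)
p,d,P,i=look('wrist','w1')
print(-i['R'].T@i['t'], i['R'][2])
m=(d>0)&(P[...,2]>.12)&(P[...,2]<.15)&(P[...,0]<.61)&(P[...,0]>.54)
print(m.sum());q=P[m];print(q.min(0),q.max(0),q.mean(0))
cv2.imwrite('pics/w1m.png',m*255)
"
```

```text
t 2.0333 tcp [ 0.5861 -0.0983  0.2291] yaw -3.87 tilt [ 0.0019  0.0045 -1.    ] f [-0.0434  1.0488  0.2746] open 0.298
shift [ 0.3039 -0.0017 -0.0097] n 2.1871299533000834
rx 0.004242858141074383
[ 0.5922 -0.0143  0.346 ] [-0.02   -0.3221 -0.9465]
2649
[ 0.5813 -0.1534  0.1291] [ 0.61   -0.0351  0.1385] [ 0.5919 -0.0876  0.1348][ WARN:0@0.898] global loadsave.cpp:1063 imwrite_ Unsupported depth image for selected encoder is fallbacked to CV_8U.
```

View pics/w1.png

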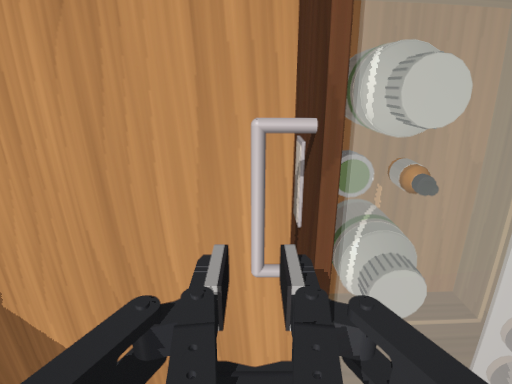

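View pics/w1m.png

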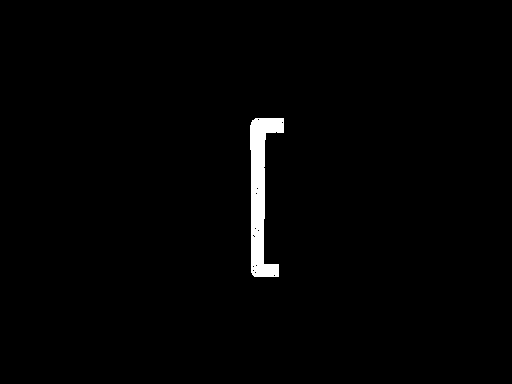

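The wrist view shows the bar at column ~258, rows 118–275, with the fingers (columns ~222 and ~290) straddling it. Fitting the bar precisely next.

```bash
python3 -c "
from h import *
p,d,P,i=look('wrist')
m=(d>0)&(P[...,2]>.12)&(P[...,2]<.15)&(P[...,0]<.605)&(P[...,0]>.57)
m[:138]=0;m[258:]=0
q=P[m];k=np.polyfit(q[:,1],q[:,0],1);r=q[:,0]-np.polyval(k,q[:,1]);print(k,np.degrees(np.arctan(k[0])),r.min(),r.max(),q[:,2].max())
print('x at y=-.095',np.polyval(k,-.095))
# bottle caps
m=(d>0)&(P[...,0]>.63)&(P[...,2]>.09)&(P[...,2]<.155)
print(np.percentile(P[m],[1,50,99],axis=0), m.sum())
m=(d>0)&(P[...,0]>.6);print(np.histogram(P[m][:,2],bins=np.arange(0,.25,.01)))
"
```

```text
[0.0641 0.5954] 3.6673206842296895 -0.004975313022623662 0.005077451290146917 0.13740566483767944
x at y=-.095 0.5893606780020559
[[ 0.6301 -0.1658  0.0907]
 [ 0.6338 -0.0111  0.1296]
 [ 0.6567  0.0316  0.1549]] 2716
(array([  537,    44,  1138,   381,   537,   392,   461,   656,   924,
         696,   562,   600,   671,  1545,   883,  6285, 50626,  2923,
         946,   488,    93,   262,   327,   311]), array([0.  , 0.01, 0.02, 0.03, 0.04, 0.05, 0.06, 0.07, 0.08, 0.09, 0.1 ,
       0.11, 0.12, 0.13, 0.14, 0.15, 0.16, 0.17, 0.18, 0.19, 0.2 , 0.21,
       0.22, 0.23, 0.24]))
```

move_arm:
  targets: [0.1,0.012,-0.011,0,0,0,0.3,0.2,0.012,-0.011,0,0,0,0.3,0.28,0.012,-0.011,0,0,0,0.3,0.304,0.012,-0.011,0,0,0,0.3,0.304,0.012,-0.011,0,0,0,0,0.304,0.012,-0.011,0,0,0,0,0.304,0.012,-0.011,0,0,0,0,0.304,0.012,-0.011,0,0,0,0]
  force: 40

```text
clock: 2.8
tcp_pos: [0.5866, -0.1054, 0.1382]
tcp_rot: [-11.2, 89.9, -105.7]
wrist_force: [1.3, -5.3, -4.3]
opening: 0.099
```

```bash
python3 -c "
from h import *
go([.5895-.15*.9978,-.095+.15*.067,.138],-4)"
```

```text
t 2.8 tcp [ 0.5866 -0.1054  0.1382] yaw -4.51 tilt [-0.0005 -0.0016 -1.    ] f [ 1.3213 -5.255  -4.2835] open 0.099
shift [ 0.0009 -0.4932 -0.0294] n 3.554341108317221
rx -0.016880142935324915
```

move_arm:
  targets: [0,-0.03,0,0,0,0,0,0,-0.08,0,0,0,0,0,0,-0.14,0,0,0,0,0,0,-0.21,0,0,0,0,0,0,-0.28,0,0,0,0,0,0,-0.35,0,0,0,0,0,0,-0.41,0,0,0,0,0,0,-0.44,0,0,0,0,0]

```text
clock: 3.47
tcp_pos: [0.4523, -0.096, 0.1382]
tcp_rot: [-37.1, 89.8, -131.7]
wrist_force: [1.2, -11.9, -10.6]
opening: 0.097
```

```bash
python3 -c "
from h import *
go([.42,-.095,.138],-4)"
```

```text
t 3.4667 tcp [ 0.4523 -0.096   0.1382] yaw -4.56 tilt [-0.0027 -0.003  -1.    ] f [  1.1584 -11.9108 -10.5617] open 0.097
shift [ 0.001  -0.1074  0.0054] n 0.7739674212162044
rx -0.018748169678411662
```

move_arm:
  targets: [0.005,-0.015,0.01,0,0,0,0,0.005,-0.03,0.012,0,0,0,0,0.005,-0.045,0.012,0,0,0,0,0.005,-0.055,0.012,0,0,0,0]

```text
clock: 3.8
tcp_pos: [0.4401, -0.0953, 0.1381]
tcp_rot: [92.9, 89.8, -1.5]
wrist_force: [1.3, 0.4, 7.2]
opening: 0.094
```

move_arm:
  targets: [0,-0.006,0,0,0,0,0,0,-0.01,0,0,0,0,0]

```text
clock: 3.97
tcp_pos: [0.4373, -0.0951, 0.1381]
tcp_rot: [92.0, 89.8, -2.4]
wrist_force: [2.1, 0.4, 7.3]
opening: 0.1
```

move_arm:
  targets: [0,-0.01,0,0,0,0,0,0,-0.02,0,0,0,0,0,0,-0.02,0,0,0,0,0]

```text
clock: 4.22
tcp_pos: [0.4347, -0.0949, 0.1382]
tcp_rot: [94.4, 89.4, 0.0]
wrist_force: [14.1, -2.3, -6.0]
opening: 0.101
```

```bash
python3 -c "
from h import *
go([.42,-.095,.138],-4)"
```

```text
t 4.2167 tcp [ 0.4347 -0.0949  0.1382] yaw -4.39 tilt [ 0.0107  0.     -0.9999] f [14.1395 -2.2956 -6.0169] open 0.101
shift [ 0.0001 -0.0488  0.004 ] n 0.35233503607023875
rx -0.012864153221662573
```

move_arm:
  targets: [0,-0.012,0,0,0,0,0,0,-0.012,0,0,0,0,0]

```text
clock: 4.38
tcp_pos: [0.4345, -0.0949, 0.1383]
tcp_rot: [95.2, 89.0, 0.8]
wrist_force: [26.0, -4.6, -23.2]
opening: 0.101
```

move_arm:
  targets: [0,0.02,0,0,0,0,0,0,0.02,0,0,0,0,0.3,0,0.02,0,0,0,0,0.3,0,0.02,0,0,0,0,0.3]

```text
clock: 4.72
tcp_pos: [0.4322, -0.095, 0.1371]
tcp_rot: [86.7, 90.0, -7.7]
wrist_force: [0.8, -0.4, 5.1]
opening: 0.297
```

```bash
python3 -c "
from h import *
go([.42,-.095,.138],-4)"
```

```text
t 4.7167 tcp [ 0.4322 -0.095   0.1371] yaw -4.4 tilt [ 0.0008 -0.0001 -1.    ] f [ 0.7716 -0.3637  5.0645] open 0.297
shift [-0.0031 -0.0407  0.0032] n 0.29433728403411114
rx -0.013206060618157552
```

move_arm:
  targets: [-0.1,0,0,0,0,0,0.3,-0.23,0,0,0,0,0,0.3,-0.37,0,0,0,0,0,0.7,-0.45,0,0,-0.24,0,0,0.7,-0.45,0,0,-0.48,0,0,0.7,-0.45,0,0,-0.72,0,0,0.7,-0.45,0,0,-0.96,0,0,0.7,-0.45,0,0,-1,0,0,0.7]

```text
clock: 5.38
tcp_pos: [0.4313, -0.0951, 0.2716]
tcp_rot: [-105.2, 89.9, -169.3]
wrist_force: [1.0, 0.3, -0.9]
opening: 0.701
```

```bash
python3 -c "
from h import *
go([.42,-.095,.138],-4)
p,d,P,i=look('top','t2');p,d,Pw,i=look('wrist','w2');p,d,Ps,i=look('scene','s2')
import pickle
for nm in('top','scene','wrist'):
  for t in('bottle_a','drawer_dropper','drawer_tin','drawer_floor'):
    for b in arm.boxes_of(nm,t)[:3]:
        i=arm.camera_info(nm);print(nm,t,b['score'],(np.array(b['centre'])-i['t'])@i['R'])
"
```

```text
t 5.3833 tcp [ 0.4313 -0.0951  0.2716] yaw 25.94 tilt [-0.0009 -0.0002 -1.    ] f [ 1.042   0.285  -0.9247] open 0.701
shift [ 0.4453 -0.0334 -0.0166] n 3.2144832056185093
rx 0.9978813948245285
top bottle_a 0.76 [ 0.5384 -0.0193  0.113 ]
top drawer_dropper 0.48 [0.487  0.3602 0.0022]
top drawer_tin 0.64 [0.4846 0.3614 0.002 ]
top drawer_floor 0.72 [ 0.6094 -0.0547  0.023 ]
scene bottle_a 0.71 [ 0.5668 -0.0011  0.1099]
scene drawer_tin 0.22 [0.4959 0.3657 0.0058]
scene drawer_floor 0.92 [ 0.5039 -0.0785  0.0328]
scene drawer_floor 0.5 [0.4959 0.3658 0.0067]
wrist bottle_a 0.88 [ 0.5223 -0.1523  0.1074]
wrist bottle_a 0.57 [ 0.5382 -0.0183  0.1285]
wrist drawer_dropper 0.81 [ 0.5794 -0.0945  0.0644]
wrist drawer_tin 0.58 [ 0.54   -0.0942  0.0509]
wrist drawer_floor 0.83 [ 0.4943 -0.0617  0.0649]
```

View pics/w2.png

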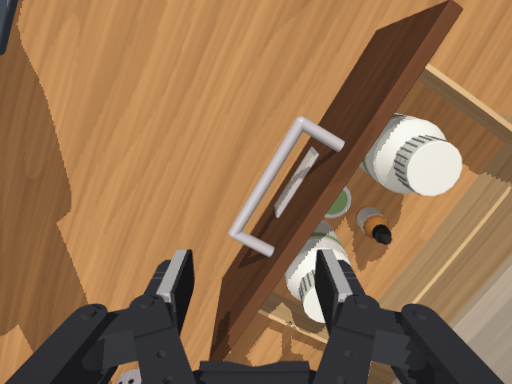

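View pics/s2.png

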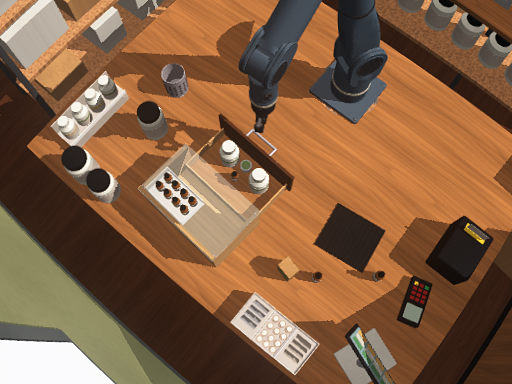

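Drawer is open; both bottles, tin and dropper stand free. Locate the cap tops by depth from all cameras (cap top z≈0.146).

```bash
cat >> h.py <<'E'
def caps(cams=('scene','top','wrist'),z0=.141,z1=.153,box=(.45,.64,-.25,.08)):
    for n in cams:
        p,d,P,i=look(n)
        m=(d>0)&(P[...,2]>z0)&(P[...,2]<z1)&(P[...,0]>box[0])&(P[...,0]<box[1])&(P[...,1]>box[2])&(P[...,1]<box[3])&(p.min(2)>120)
        _,lab,st,_=cv2.connectedComponentsWithStats(m.astype(np.uint8))
        for k in range(1,len(st)):
            if st[k,4]>15:
                q=P[lab==k]; (c,r)=cv2.minEnclosingCircle((q[:,:2]*1000).astype(np.float32))
                print(n,st[k,4],'mean',q.mean(0),'circ',np.array(c)/1000,r)
E
python3 -c "
from h import *
caps()
go([.5,-.1,.25],86)"
```

```text
scene 113 mean [ 0.5382 -0.156   0.1463] circ [ 0.5387 -0.155 ] 23.84760093688965
scene 127 mean [ 0.5526 -0.0098  0.1469] circ [ 0.5522 -0.0089] 23.882200241088867
top 131 mean [ 0.5484 -0.0137  0.1458] circ [ 0.5489 -0.0134] 22.850942611694336
wrist 2493 mean [ 0.5499 -0.0133  0.1447] circ [ 0.5514 -0.0134] 23.7528076171875
wrist 515 mean [ 0.527  -0.1678  0.1445] circ [ 0.5325 -0.165 ] 21.396936416625977
t 6.2833 tcp [ 0.4322 -0.095   0.2716] yaw 25.6 tilt [-0.      0.0001 -1.    ] f [-0.0344  0.4235 -0.1285] open 0.7
shift [0.072  0.1968 0.1126] n 1.7112853628406428
rx -2.013451957305078
```

move_arm:
  targets: [0,0.07,0.11,-0.24,0,0,0.7,0,0.14,0.22,-0.48,0,0,0.7,0,0.21,0.34,-0.72,0,0,0.7,0,0.21,0.34,-0.96,0,0,0.7,0,0.21,0.34,-1,0,0,0.7]

```text
clock: 6.7
tcp_pos: [0.5341, -0.1611, 0.2705]
tcp_rot: [156.7, 89.9, 122.5]
wrist_force: [-1.0, 0.3, -0.3]
opening: 0.697
```

```bash
python3 -c "
from h import *
go([.537,-.157,.235],86)"
```

```text
t 6.7 tcp [ 0.5341 -0.1611  0.2705] yaw 55.83 tilt [-0.0008  0.0013 -1.    ] f [-1.0005  0.3359 -0.2995] open 0.697
shift [0.1183 0.0166 0.0004] n 0.8592985622723038
rx -1.0055205095859547
```

move_arm:
  targets: [0.05,0.015,0,-0.24,0,0,0.7,0.1,0.015,0,-0.48,0,0,0.7,0.1,0.015,0,-0.72,0,0,0.7,0.1,0.015,0,-0.96,0,0,0.7,0.1,0.015,0,-1,0,0,0.7]

```text
clock: 7.12
tcp_pos: [0.5347, -0.1554, 0.2414]
tcp_rot: [171.2, 89.9, 167.1]
wrist_force: [0.3, -1.4, -0.3]
opening: 0.697
```

```bash
python3 -c "
from h import *
look('wrist','w3')
caps()
go([.538,-.157,.143],86)"
```

```text
scene 106 mean [ 0.54   -0.1566  0.147 ] circ [ 0.5383 -0.1564] 23.196203231811523
scene 120 mean [ 0.5524 -0.0088  0.1465] circ [ 0.552  -0.0098] 22.849853515625
top 142 mean [ 0.5486 -0.0135  0.1452] circ [ 0.5495 -0.0136] 23.21512794494629
top 54 mean [ 0.5268 -0.1518  0.146 ] circ [ 0.526  -0.1534] 19.678674697875977
wrist 2899 mean [ 0.5366 -0.1602  0.1448] circ [ 0.5378 -0.1603] 23.27495002746582
wrist 2738 mean [ 0.5498 -0.0148  0.1448] circ [ 0.5513 -0.014 ] 23.46461296081543
t 7.3167 tcp [ 0.5354 -0.1559  0.2419] yaw 85.35 tilt [ 0.0002 -0.0002 -1.    ] f [ 0.5349 -0.29    0.4782] open 0.703
shift [ 0.3297 -0.0029  0.009 ] n 2.3726189503749717
rx -0.02175538025116263
```

View pics/w3.png

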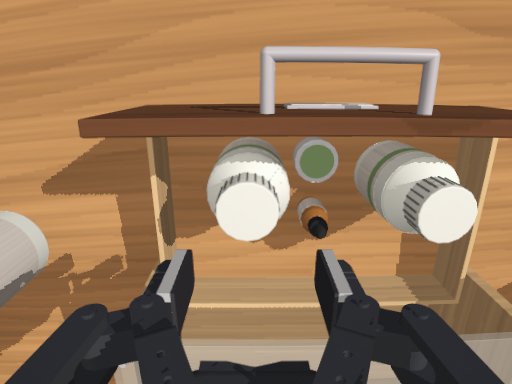

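move_arm:
  targets: [0.1,-0.007,0.006,0,0,0,0.7,0.2,-0.007,0.006,0,0,0,0.7,0.29,-0.007,0.006,0,0,0,0.7,0.328,-0.007,0.006,0,0,0,0.7,0.328,-0.007,0.006,0,0,0,0.7,0.328,-0.007,0.006,0,0,0,0.4,0.328,-0.007,0.006,0,0,0,0.4,0.328,-0.007,0.006,0,0,0,0.4]
  force: 40

```text
clock: 7.98
tcp_pos: [0.5381, -0.1583, 0.1448]
tcp_rot: [-11.5, 89.9, -16.0]
wrist_force: [0.4, -0.1, -1.0]
opening: 0.526
```

move_arm:
  targets: [0,0,0,0,0,0,0.4,0,0,0,0,0,0,0.4]

```text
clock: 8.15
tcp_pos: [0.5377, -0.1584, 0.1442]
tcp_rot: [-13.4, 89.9, -17.8]
wrist_force: [0.3, 0.2, 3.7]
opening: 0.528
```

```bash
python3 -c "
from h import *
look('wrist','w4')
go([.538,-.157,.143],86)"
```

```text
t 8.2 tcp [ 0.5378 -0.1585  0.1442] yaw 85.58 tilt [ 0.0018 -0.0006 -1.    ] f [0.4586 0.7236 4.9203] open 0.525
shift [0.004  0.005  0.0002] n 0.04602019222528738
rx -0.014078084980826588
```

View pics/w4.png

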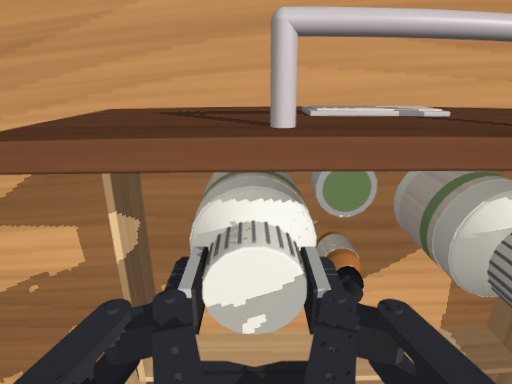

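move_arm:
  targets: [-0.03,0,0,0,0,0,0.4,-0.08,0,0,0,0,0,0.4,-0.13,0,0,0,0,0,0.4,-0.17,0,0,0,0,0,0.4,-0.2,0,0,0,0,0,0.4,-0.2,0,0,0,0,0,0.4,-0.2,0,0,0,0,0,0.4,-0.2,0,0,0,0,0,0.4]
  force: 50

```text
clock: 8.87
tcp_pos: [0.5368, -0.1584, 0.2027]
tcp_rot: [179.6, 90.0, 175.2]
wrist_force: [-0.8, -0.5, -1.8]
opening: 0.525
```

```bash
cat >> h.py <<'E'
def weigh():
    fs=[]
    for k in range(8):
        arm.read_camera('wrist'); fs.append(arm.sense()['wrist_force'])
    print(np.array(fs)[:,2],np.mean(fs,0)); s=arm.sense(); print(s['joint_torque'],s['joint_pos'])
E
python3 -c "
from h import *
look('scene','s4')
weigh()
go([.538,-.157,.143],86)"
```

```text
[-0.0309 -0.9142 -0.6836 -0.857  -0.9653 -0.1705 -0.1652 -1.2265] [-0.0904  0.1575 -0.6266]
[ -0.0032 -63.5679  -7.8511 -24.1536   0.0147   0.0034  -0.0007] [ 35.9343  29.6059 -36.7029 103.2527  21.3308  54.2235  75.7273]
t 9.3167 tcp [ 0.5372 -0.1583  0.203 ] yaw 85.61 tilt [-0.0003  0.0002 -1.    ] f [-0.4887 -0.4972 -1.2265] open 0.524
shift [0.2001 0.0044 0.0025] n 1.4397251670563973
rx -0.013083453772722938
```

View pics/s4.png

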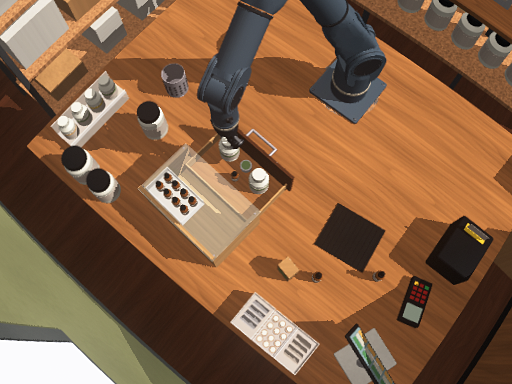

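The right bottle weighs ~0.6 N (light). Standing it back where it was.

move_arm:
  targets: [0.03,0,0,0,0,0,0.4,0.08,0,0,0,0,0,0.4,0.13,0,0,0,0,0,0.4,0.17,0,0,0,0,0,0.4,0.19,0,0,0,0,0,0.4,0.197,0,0,0,0,0,0.4,0.2,0,0,0,0,0,0.4,0.2,0,0,0,0,0,0.4]

```text
clock: 9.98
tcp_pos: [0.5377, -0.1588, 0.1436]
tcp_rot: [-42.6, 89.9, -47.0]
wrist_force: [-1.6, -1.6, 2.7]
opening: 0.521
```

move_arm:
  targets: [0,0,0,0,0,0,0.6,0,0,0,0,0,0,0.7,0,0,0,0,0,0,0.7,0,0,0,0,0,0,0.7,-0.06,0,0,0,0,0,0.7,-0.18,0,0,0,0,0,0.7,-0.3,0,0,0,0,0,0.7,-0.32,0,0,0,0,0,0.7]

```text
clock: 10.65
tcp_pos: [0.5396, -0.1579, 0.2445]
tcp_rot: [-5.0, 89.6, -9.4]
wrist_force: [1.3, -0.4, -0.5]
opening: 0.698
```

```bash
python3 -c "
from h import *
weigh()
look('wrist','w5')
caps(('wrist','scene','top'))
go([.551,-.013,.24],86)"
```

```text
[ 1.4647 -1.3775 -0.3459 -0.879  -0.6184 -0.1558  0.966  -0.5277] [ 0.1092 -0.1079 -0.1842]
[  0.0433 -61.9734  -7.6114 -25.474    0.0177   0.0053  -0.0062] [ 36.8819  27.548  -37.8263 100.6218  19.3623  58.6185  77.541 ]
wrist 3026 mean [ 0.5366 -0.1593  0.1448] circ [ 0.5376 -0.1593] 23.328920364379883
wrist 2787 mean [ 0.5513 -0.015   0.1447] circ [ 0.553  -0.0141] 23.628931045532227
scene 99 mean [ 0.5424 -0.1568  0.1465] circ [ 0.5409 -0.1561] 23.18495750427246
scene 131 mean [ 0.5536 -0.0099  0.1465] circ [ 0.5534 -0.0095] 23.510662078857422
top 136 mean [ 0.5505 -0.014   0.1454] circ [ 0.5502 -0.0139] 23.147932052612305
top 77 mean [ 0.528  -0.1535  0.1455] circ [ 0.5289 -0.1549] 20.986446380615234
t 11.25 tcp [ 0.5371 -0.1582  0.2387] yaw 85.61 tilt [-0.0008  0.0004 -1.    ] f [-0.5745  0.0683 -0.162 ] open 0.698
shift [-0.0043  0.4862  0.0092] n 3.4987087614986003
rx -0.012842185553336568
```

View pics/w5.png

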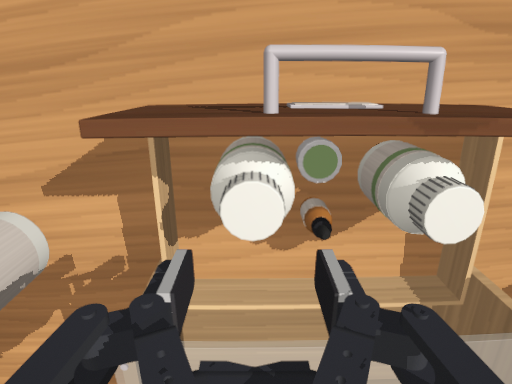

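move_arm:
  targets: [0,0.12,0.002,0,0,0,0.7,0,0.25,0.005,0,0,0,0.7,0,0.37,0.008,0,0,0,0.7,0,0.48,0.011,0,0,0,0.7,0.1,0.485,0.012,0,0,0,0.7,0.2,0.485,0.012,0,0,0,0.7,0.2,0.485,0.012,0,0,0,0.7,0.2,0.485,0.012,0,0,0,0.7]

```text
clock: 11.92
tcp_pos: [0.5511, -0.0137, 0.1784]
tcp_rot: [-174.7, 89.8, -179.1]
wrist_force: [-0.1, -1.7, 1.0]
opening: 0.699
```

```bash
python3 -c "
from h import *
look('wrist','w6')
caps(('wrist',))
go([.552,-.0135,.144],86)"
```

```text
wrist 1685 mean [ 0.5405 -0.1454  0.1444] circ [ 0.5394 -0.1535] 22.305633544921875
wrist 5117 mean [ 0.5512 -0.0135  0.1447] circ [ 0.5526 -0.0136] 23.267860412597656
t 12.0167 tcp [ 0.5526 -0.0137  0.1804] yaw 85.57 tilt [ 0.0011  0.0002 -1.    ] f [-0.05    0.0375  0.7765] open 0.699
shift [ 0.1215  0.0003 -0.0023] n 0.8740418037477522
rx -0.01440801845261556
```

View pics/w6.png

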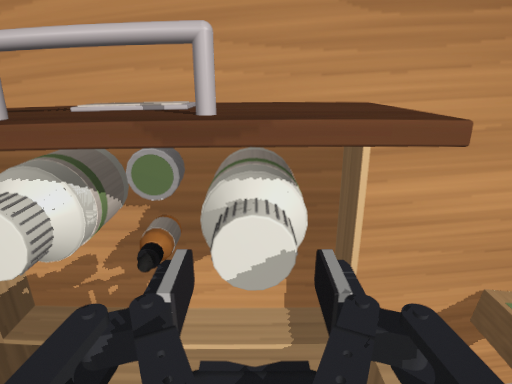

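The left bottle's cap (253,250) sits centred between the fingers; lower, grip, lift.

move_arm:
  targets: [0.07,0,0,0,0,0,0.7,0.12,0,0,0,0,0,0.7,0.12,0,0,0,0,0,0.7,0.12,0,0,0,0,0,0.4,0.12,0,0,0,0,0,0.4,0.12,0,0,0,0,0,0.4,0.12,0,0,0,0,0,0.4,0.12,0,0,0,0,0,0.4]
  force: 50

```text
clock: 12.68
tcp_pos: [0.553, -0.0137, 0.1448]
tcp_rot: [-2.8, 89.8, -7.3]
wrist_force: [-0.1, -0.1, 7.4]
opening: 0.521
```

move_arm:
  targets: [-0.03,0,0,0,0,0,0.4,-0.08,0,0,0,0,0,0.4,-0.13,0,0,0,0,0,0.4,-0.17,0,0,0,0,0,0.4,-0.2,0,0,0,0,0,0.4,-0.2,0,0,0,0,0,0.4,-0.2,0,0,0,0,0,0.4,-0.2,0,0,0,0,0,0.4]

```text
clock: 13.35
tcp_pos: [0.5515, -0.0137, 0.2027]
tcp_rot: [-169.2, 89.9, -173.6]
wrist_force: [0.3, 1.1, -3.7]
opening: 0.522
```

```bash
python3 -c "
from h import *
weigh()
look('wrist','w7')
go([.551,-.013,.35],86)"
```

```text
[-3.6539 -3.6795 -3.1021 -3.6366 -3.6494 -3.3571 -2.8956 -3.1921] [-0.0376 -0.1953 -3.3958]
[  0.0041 -63.7414  -8.1228 -24.6795   0.0138   0.0065  -0.0008] [ 21.6093  29.1409 -37.5423 104.3719  21.559   53.8015  60.2059]
t 13.8 tcp [ 0.5519 -0.0135  0.203 ] yaw 85.61 tilt [-0.0003  0.0001 -1.    ] f [ 0.2911  0.5638 -2.6914] open 0.519
shift [-0.4899  0.0013 -0.0034] n 3.5248229305270735
rx -0.013049862884623545
```

View pics/w7.png

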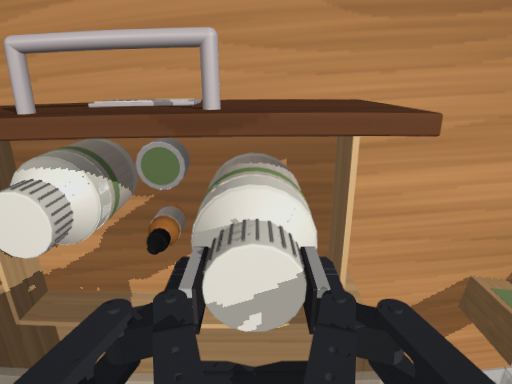

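Left bottle is heavier (~3.4 N against ~0.6 N). Carry it to the mat.

move_arm:
  targets: [-0.04,0,0,0,0,0,0.4,-0.1,0,0,0,0,0,0.4,-0.17,0,0,0,0,0,0.4,-0.23,0.03,0,0,0,0,0.4,-0.27,0.09,-0.01,0,0,0,0.4,-0.28,0.17,-0.03,0,0,0,0.4,-0.28,0.26,-0.06,0,0,0,0.4,-0.28,0.35,-0.09,0,0,0,0.4]
  force: 60

```text
clock: 14.47
tcp_pos: [0.533, 0.0941, 0.2876]
tcp_rot: [12.3, 90.0, 7.8]
wrist_force: [0.2, 0.4, -3.9]
opening: 0.519
```

move_arm:
  targets: [0,0.09,-0.02,0,0,0,0.4,0,0.18,-0.05,0,0,0,0.4,0,0.27,-0.07,0,0,0,0.4,0,0.36,-0.1,0,0,0,0.4,0,0.45,-0.12,0,0,0,0.4,0,0.53,-0.14,0,0,0,0.4,0,0.58,-0.15,0,0,0,0.4,0,0.6,-0.16,0,0,0,0.4]

```text
clock: 15.13
tcp_pos: [0.4981, 0.2795, 0.2873]
tcp_rot: [101.6, 89.9, 97.4]
wrist_force: [-0.8, 0.5, -3.6]
opening: 0.519
```

```bash
python3 -c "
from h import *
go([.487,.358,.217],86)
print(arm.sense()['joint_pos'])"
```

```text
t 15.1333 tcp [0.4981 0.2795 0.2873] yaw 85.81 tilt [-0.0002  0.0018 -1.    ] f [-0.7892  0.4738 -3.6146] open 0.519
shift [ 0.2348  0.2579 -0.0558] n 2.5410653779933736
rx -0.006468729706076696
[ -6.6467  26.4306 -41.4771  94.887   18.7652  65.812   32.888 ]
```

move_arm:
  targets: [0.02,0.08,-0.02,0,0,0,0.4,0.06,0.16,-0.035,0,0,0,0.4,0.12,0.23,-0.05,0,0,0,0.4,0.18,0.257,-0.056,0,0,0,0.4,0.22,0.257,-0.056,0,0,0,0.4,0.235,0.257,-0.056,0,0,0,0.4,0.235,0.257,-0.056,0,0,0,0.4,0.235,0.257,-0.056,0,0,0,0.4]

```text
clock: 15.8
tcp_pos: [0.489, 0.3533, 0.2171]
tcp_rot: [-46.4, 90.0, -50.9]
wrist_force: [0.2, 0.4, -2.0]
opening: 0.518
```

move_arm:
  targets: [0,0,0,0,0,0,0.4,0,0,0,0,0,0,0.4,0,0,0,0,0,0,0.4,0,0,0,0,0,0,0.4]

```text
clock: 16.13
tcp_pos: [0.4885, 0.3544, 0.2173]
tcp_rot: [31.9, 89.9, 27.5]
wrist_force: [0.5, 0.2, -2.9]
opening: 0.52
```

```bash
python3 -c "
from h import *
go([.487,.358,.217],86)
weigh()
look('scene','s8');look('wrist','w8');p,d,P,i=look('top','t8')
caps(('scene','top'))
for t in ['mat','herb_jar','steel_cup','carton','drawer_dropper','drawer_tin']:
    for m in arm.silhouettes('top',t)[:2]:
        q=P[m['pixels']&(d>0)];print(t,m['score'],np.median(q,0))
p,d,P,i=look('scene');
for m in arm.silhouettes('scene','bottle_a')[:3]:
    q=P[m['pixels']&(d>0)];print('bottle',m['score'],np.percentile(q,[2,50,98],axis=0))
"
```

```text
t 16.1333 tcp [0.4885 0.3544 0.2173] yaw 85.58 tilt [ 0.0008  0.0004 -1.    ] f [ 0.4851  0.2181 -2.9193] open 0.52
shift [ 0.001   0.0114 -0.0059] n 0.09289571917686472
rx -0.014041723707496108
[-3.1167 -2.8953 -3.1898 -3.2319 -3.5187 -4.0792 -2.9527 -3.2121] [ 0.0896  0.0375 -3.2746]
[  0.0198 -70.1761  -9.7868 -26.1431   0.0187   0.0141   0.0005] [-15.9556  32.7979 -39.2638  95.8467  23.3614  59.8157  22.9033]
scene 123 mean [ 0.5401 -0.1547  0.1469] circ [ 0.5399 -0.1557] 23.966567993164062
top 139 mean [ 0.5352 -0.1595  0.1456] circ [ 0.5358 -0.1601] 23.14447021484375
mat 0.75 [0.4227 0.4036 0.0032]
herb_jar 0.94 [ 0.6052 -0.4545  0.1498]
steel_cup 0.55 [ 0.4336 -0.5462  0.0462]
carton 0.74 [0.7172 0.2548 0.0913]
drawer_dropper 0.43 [ 0.5804 -0.0957  0.0642]
drawer_tin 0.34 [ 0.6738 -0.0966  0.1662]
bottle 0.87 [[0.4928 0.3253 0.1007]
 [0.5122 0.3543 0.1803]
 [0.5256 0.3846 0.2229]]
bottle 0.66 [[ 0.5132 -0.1771  0.0311]
 [ 0.5504 -0.1413  0.1113]
 [ 0.5736 -0.1198  0.1518]]
```

View pics/s8.png

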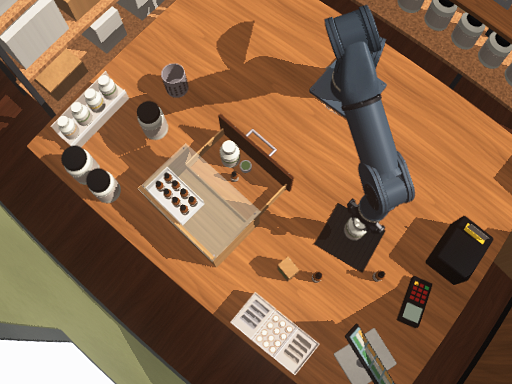

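View pics/t8.png

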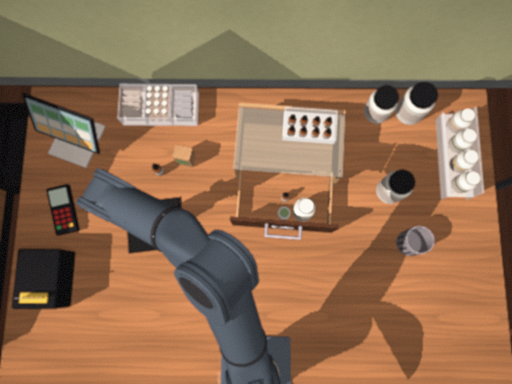

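View pics/w8.png

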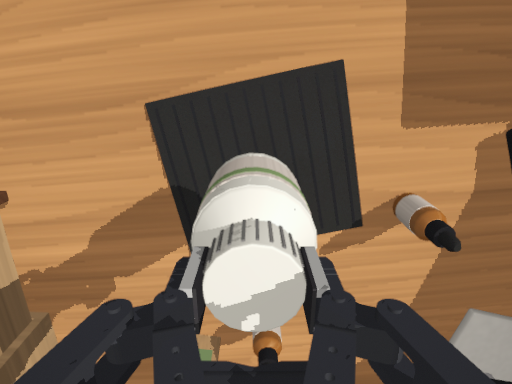

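Everything matches: the heavy bottle is held upright over the mat, the light one stands in the open drawer, and the tin and dropper are upright.

```bash
python3 -c "
from h import *
print(arm.sign_off())"
```

```text
the job is handed in; nothing more can be done
None
```

I handed the job in at about 17 s of the 72 s allowed. The heavier bottle is held upright over the black mat and the lighter one stands back in the open drawer.

- **Drawer:** I pulled it until it stopped moving while the pull force rose to 26 N, then released the handle.
- **Weighing:** the right bottle read about 0.6 N and was put back where it had stood. The left bottle read about 3.4 N, so it is the heavier one.
- **Final pose:** the held bottle is near the mat's centre, with its base about 95 mm above the mat and the tool tilted less than 0.1°. The grip is steady at about 44 mm opening, and the last wrist force still showed its weight at 3.3 N.
- **Drawer contents:** the light bottle's cap top is at its normal standing height. In the pictures the small dropper bottle and the tin are upright.
- **Counter items:** the jar, cup and carton are within about 4 mm of where they were first measured. I checked the two counter dropper bottles only by eye, and they look unmoved.

**Disagreements in the checks:**
- The left bottle's cap read about 1.5 mm further in after I put the right one back. The drawer may have slid in by that much from its stop.
- At the end, the detector's low-scored (0.34) top-view hit for the tin landed on the cabinet top. I took that as a false detection, since the tin is visible in the picture.

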